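# Slide the ruler out to its red line

## Task

With the fingertips only, first push the yellow eraser sideways out of the ruler's way, so that it stays on the wooden riser at least a finger's width clear of the ruler's path. Then slide the aluminium ruler, red-line end first, out over the end of the riser that has the black edge strip, until the red line lies right along that edge, and leave it lying there flat, its end sticking out ready to be picked up. Do not pick up or lift anything, and leave everything else on the desk and the riser where it is.

Things in the scene. Friction and masses are not known exactly. Their poses are not given: they have to be found in the camera images.
- riser: Fixed wooden desk riser, a board on two dark legs, 280 mm (its x) by 460 mm (its y); its flat top is 60 mm above the desk. Origin: on the desk, under the centre of the board. A 10 mm wide black strip, flush with the top, runs along its -y end, the right-hand end seen from the robot. It is turned at most 0.25 rad from the world axes and never moves.
- riser_edge (a point): Middle of the riser's top edge at the black-strip end: 230 mm from the riser's origin along the riser's -y, 60 mm up. The edge runs along the riser's x.
- ruler: Loose aluminium ruler lying flat on the riser, 40 mm wide (its x), 150 mm long (its y), 6 mm thick, about 0.1 kg, black ticks along one side. Origin: centre of its underside. It starts with its -y end, the one near the red line, towards the black-strip end of the riser, turned up to 0.12 rad from the riser's axes. A fingertip can push it along from behind at its +y end face; pushed squarely there it slides without tipping and stops at once when the push stops.
- ruler_line (a point): Middle of the red line across the ruler's top face: 30 mm from the ruler's centre towards its -y end, thus 45 mm from that end. The line is 3 mm wide and runs along the ruler's x.
- eraser: Loose yellow plastic eraser, 22 mm (its x) by 55 mm (its y) by 13 mm high, about 25 g, lying on the riser in front of the ruler's -y end, between it and the black strip. Origin: centre of its underside.
- stapler: Bystander: loose chrome stapler, 135 mm by 36 mm by 44 mm high, on the riser near its left-hand (+y) end. Origin: centre of its underside.
- pencil_cup: Bystander: loose blue ceramic pencil cup, 78 mm across, 100 mm high, with pencils up to 155 mm high, on the desk beside the riser. Origin: centre of its underside.
- jar: Bystander: loose clear glass jar with a bamboo lid, 76 mm across, 101 mm high, on the desk beside the riser. Origin: centre of its underside.
- mug: Bystander: loose white mug, 80 mm across with a handle on its +y side, 95 mm high, on the desk beside the riser. Origin: centre of its underside.
- notes: Bystander: loose block of green note sheets, 76 mm by 76 mm by 28 mm high, on the desk beside the riser. Origin: centre of its underside.
Not all that is in view belongs to the job. Several things have the shape of the eraser; the one meant has the colours described above.

How it is judged:
By the outcome, as a careful person would: the job done as asked, in the order asked, and still so for the second after the job is handed in, with the robot touching nothing.
It also fails if it takes over 53 s, if anything falls off the work surface, if the arm or the gripper's body presses on something with over 40 N, if the wrist force passes 120 N, or if a joint passes its speed limit or range.

## Robot

A 6-joint arm with a two-finger parallel gripper is mounted at the origin on the work surface. World frame = base frame: x ahead of the robot, y to its left, z up, the work surface at z = 0. Lengths are in m, angles in rad, forces in N, time in s.
With the tool pointing down it reaches from about 0.375 to 0.925 m from the base axis. Payload 5.7 kg.
Tool frame: the origin (TCP) lies on the centre line of the jaws, within the pads' length; the fingertips stand 22 mm ahead of it and the grasp point (between the pads) lies 3 mm ahead of it; z points along the fingers, y is the line along which they close (so a half turn about z gives the same grasp; the last joint's range is limited). The gripper opens to 85 mm and grips with 20 to 120 N. Pads are 22 mm wide; open, the fingers measure 114 mm over their backs; the gripper's body (76 mm by 85 mm) begins 54 mm behind the grasp point. The pads swing forward as they close: fully open they stand 13 mm farther back than shut.
Start: joints at [-1.242, 0.359, 1.51, -0, 1.272, -0.115], TCP at [0.258, -0.542, 0.215] pointing down, gripper open.
Joint ranges: [-2.97, 2.97], [-1.01, 2.36], [0.21, 2.38], [-0.96, 4.11], [0.2, 2.71], [-2.98, 2.98]. Speed limits (rad/s): [2.39, 2.39, 3.14, 3.14, 3.14, 3.14].

## Interface

Orientations are given as [roll, pitch, yaw] about the fixed x, y, z axes, in that order (R = Rz(yaw) Ry(pitch) Rx(roll)).
In Python, from cell import bot, snapshot, calibration gives the robot as it stands. The module is installed in compiled form; this text tells all that it offers.
- The arm moves only by the tool apply_moves, never from a script. Its argument "motion" is a list of rows, each an object with "slide": the shift along the tool's x, y, z in units of 0.8 m (1.0 is 0.8 m), a list of three; "delta_rot": the turn, a rotation vector about the tool's x, y, z in units of 360 degrees (1.0 is 360 degrees), a list of three. In form: [{"slide": [tx, ty, tz], "delta_rot": [rx, ry, rz]}, ...]. A call has exactly 10 rows; each row is the pose to reach, as a shift and turn from the pose commanded when the call began, along the tool's axes at that moment, turning the shorter way round; what a row does not reach only later rows make up. A row lasts 1/10 s, in which the tool goes at most 50 mm and 8.59 degrees, less where a joint would pass 70% of its speed; a pose out of reach is approached as far as the arm can. A call with a number of a shift or a turn outside -1 to 1 is refused whole. A call with a gripper value outside its range is refused whole. "jaw" is the gripper's target within -1 to 1 (fully open at 1, half-way at 0, shut at -1), set as the call begins (left out, the last holds). The fingers move at their own pace and stop on an object; "force" is the grip in N (left out, the last holds). Time passes only in rows, so rows that repeat a pose let the fingers close, or fill a call up. It gives the time, the measured TCP pose, the force, the opening and the grip force at its end, in the units of the state.
- bot.read_state(): the state, without advancing time (a new reading comes with each control period).
- snapshot(name): name is "side" or "top"; returns the picture (384x512x3 uint8, red, green, blue); there is no depth.
- calibration(name): a dict with "camera_matrix" (3x3 intrinsics, pixels), "distortion" ([k1, k2, p1, p2, k3] as OpenCV has them; the pictures are not rectified), "pose" (4x4, takes a point from camera to world coordinates). Camera axes: x right, y down, z forward; pixel columns grow to the right and rows downward; lengths in m; the calibration is good to about 2 mm. A picture is of the moment at which its call begins. calibration takes no time and is no camera call.
- bot.hand_in(): hands the job in; it is judged then, once.
The state is a dict: "time_s": time; "joints": joint angles; "qvel": joint speeds; "joint_torque": joint torques, N m; "position": TCP position; "eef_rot": TCP orientation; "contact_force": force on the tool from outside, world axes, zero at the start; "moment": the same for the moment, N m; "width": finger opening in m; "grip_force": force on a finger pad.
Only numpy, scipy, OpenCV 4.12 (cv2) and the standard library are available. Lean on these libraries where they do the work, as an engineer would, in place of code of your own. Each camera call takes 0.05 s, during which the arm holds its last target. There are 200 camera calls.

## Working session

There is one attempt and no reset: what is moved stays moved. The work goes in short steps, Python scripts to look and compute and a tool call to move; the robot and the scene stay as the last step left them, time stands still between calls to the robot, and variables do not carry over. Pictures are saved under pics/ and viewed, at most 10 in all, crops included, and the job is handed in when it is done.

Besides the shell and the picture viewer there is one more tool, called after ">>>" as name(argument=value, ...) on one line, values as JSON. apply_moves: Moves the arm, as the interface text tells. Its arguments: {"type":"object","properties":{"motion":{"type":"array","items":{"type":"object","properties":{"slide":{"type":"array","items":{"type":"number"}},"delta_rot":{"type":"array","items":{"type":"number"}}}}},"jaw":{"type":"number"},"force":{"type":"number"}},"required":["motion"]}

```bash
mkdir -p pics; python3 - <<'E'
from cell import bot,snapshot,calibration
import cv2,numpy as np
for n in("top","side"):
    im=snapshot(n); cv2.imwrite(f"pics/{n}0.png",im[:,:,::-1])
    c=calibration(n); print(n,np.round(c["camera_matrix"],1).tolist(),c["distortion"],np.round(c["pose"],3).tolist())
s=bot.read_state();print(s["position"],s["eef_rot"],s["time_s"],s["width"])
E
```

```text
top [[402.0, 0.0, 265.1], [0.0, 402.0, 185.8], [0.0, 0.0, 1.0]] [-0.13244518  0.          0.          0.          0.        ] [[0.028, -0.994, 0.102, 0.332], [-1.0, -0.029, -0.005, 0.003], [0.008, -0.101, -0.995, 1.616], [0.0, 0.0, 0.0, 1.0]]
side [[432.9, 0.0, 252.3], [0.0, 432.9, 190.5], [0.0, 0.0, 1.0]] [-0.10975268  0.          0.          0.          0.        ] [[0.988, -0.113, 0.102, 0.358], [-0.152, -0.767, 0.624, -0.843], [0.008, -0.632, -0.775, 1.093], [0.0, 0.0, 0.0, 1.0]]
[ 0.2574086  -0.54125065  0.21471847] [-3.13988685e+00 -2.06550142e-04  4.43788640e-01] 0.1 0.08554999898163669
```

View pics/top0.png

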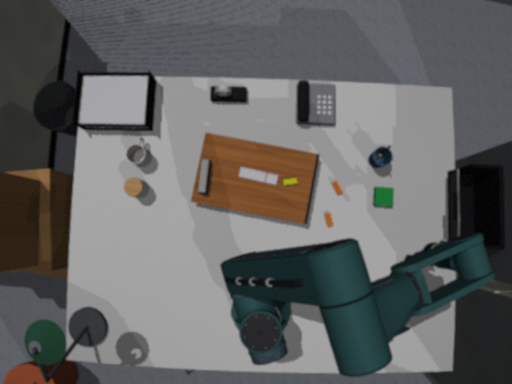

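View pics/side0.png

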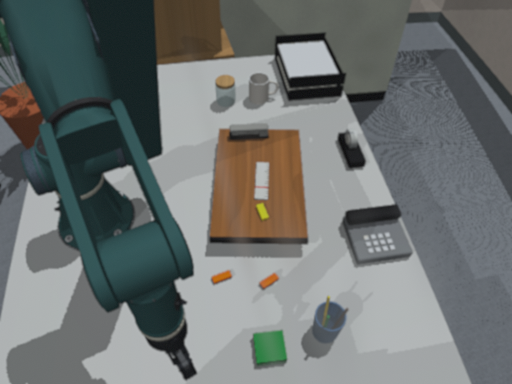

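Top view: the yellow eraser is at (290,182), and the ruler at (258,176) has its red line towards the eraser. The black strip is at the right end, near x=312, and the stapler is at (204,176). Possible mix-ups with the eraser are the orange blocks at (337,187) and (328,219) on the desk. I choose the yellow one on the riser. Side view: eraser at (262,212), ruler at (262,181), strip at y≈238.

```bash
cat > h.py <<'E'
import cv2,numpy as np
from cell import bot,snapshot,calibration
def toworld(n,px,z):
    c=calibration(n);K=np.array(c["camera_matrix"]);D=np.array(c["distortion"]);T=np.array(c["pose"])
    u=cv2.undistortPoints(np.array(px,float).reshape(-1,1,2),K,D).reshape(-1,2)
    d=np.c_[u,np.ones(len(u))]@T[:3,:3].T; o=T[:3,3]
    return o+d*((z-o[2])/d[:,2])[:,None]
def topix(n,P):
    c=calibration(n);T=np.linalg.inv(np.array(c["pose"]))
    return cv2.projectPoints(np.array(P,float).reshape(-1,3),cv2.Rodrigues(T[:3,:3])[0],T[:3,3],np.array(c["camera_matrix"]),np.array(c["distortion"]))[0].reshape(-1,2)
def blobs(m,amin):
    k=cv2.findContours(m.astype(np.uint8),cv2.RETR_EXTERNAL,cv2.CHAIN_APPROX_NONE)[0]
    return sorted([c for c in k if cv2.contourArea(c)>=amin],key=cv2.contourArea,reverse=True)
def rectw(n,c,z):
    "min-area rect in world plane z (mm)"
    p=toworld(n,c.reshape(-1,2),z)[:,:2]*1000
    return cv2.minAreaRect(p.astype(np.float32))
def measure(n,im):
    hsv=cv2.cvtColor(im,cv2.COLOR_RGB2HSV);H,S,V=[hsv[...,i].astype(int) for i in range(3)]
    out={}
    wood=(H<16)&(S>110)&(V>40)&(V<200)
    lab=wood.copy(); 
    if n=="top": lab[:,:185]=0;lab[:,325:]=0;lab[:125]=0;lab[230:]=0
    else: lab[:120]=0;lab[245:]=0;lab[:,:200]=0;lab[:,315:]=0
    w=blobs(lab,500)
    if w: 
        out["wood"]=rectw(n,w[0],.06)
        hull=np.zeros(H.shape,np.uint8);cv2.drawContours(hull,[w[0]],-1,1,-1);cv2.fillConvexPoly(hull,cv2.convexHull(w[0]),1)
    yel=(H>20)&(H<36)&(S>150)&(V>100)&(hull>0)
    for c in blobs(yel,8)[:1]: out["eraser"]=rectw(n,c,.073)
    rul=(S<90)&(V>120)&(hull>0)
    rul=cv2.morphologyEx(rul.astype(np.uint8),cv2.MORPH_CLOSE,np.ones((5,5)))
    for i,c in enumerate(blobs(rul,40)[:2]): out[f"ruler{i}"]=rectw(n,c,.066)
    return out
E
python3 - <<'E'
from h import *
for n in("top","side"):
    im=cv2.imread(f"pics/{n}0.png")[:,:,::-1].copy()
    for k,r in measure(n,im).items(): print(n,k,np.round(r[0]),np.round(r[1]),round(r[2],1))
    x,y,w,h=(180,120,150,112) if n=="top" else (205,120,110,130)
    cv2.imwrite(f"pics/{n}0c.png",cv2.resize(im[y:y+h,x:x+w,::-1],None,fx=4.5,fy=4.5,interpolation=cv2.INTER_CUBIC))
E
```

```text
top wood [521.  37.] [449. 275.] 80.6
top eraser [510. -99.] [28. 59.] 8.9
top ruler0 [530.  24.] [156.  46.] 78.9
top ruler1 [526. 247.] [ 38. 120.] 85.4
side wood [521.  36.] [444. 274.] 80.6
side eraser [ 509. -103.] [27. 63.] 10.0
side ruler0 [529.  22.] [160.  46.] 79.3
```

View pics/side0c.png

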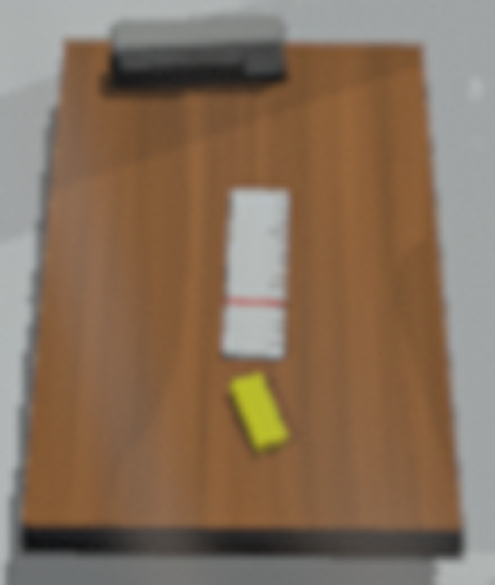

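View pics/top0c.png

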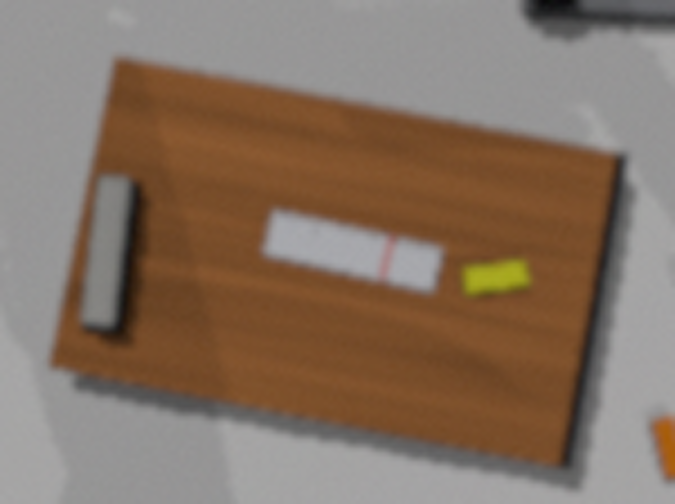

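Both crops confirm the choice: the yellow block lies between the ruler's red-line end and the black strip. The two views agree to within 4 mm, and the sizes fit (wood 449x275, ruler about 156x46, eraser about 28x60). The eraser goes to the far side (+x). I'm moving to its near side now, with the jaws shut.

```bash
cat > g.py <<'E'
import numpy as np,sys
from scipy.spatial.transform import Rotation as R
from cell import bot
def go(p,yaw):
    s=bot.read_state();A=R.from_euler("xyz",s["eef_rot"]);B=R.from_euler("xyz",[np.pi,0,yaw])
    print("t",s["time_s"],"at",np.round(s["position"],4),"rot",np.round(s["eef_rot"],3),"F",np.round(s["contact_force"],1),"w",round(s["width"],4))
    print("slide",np.round(A.inv().apply(np.array(p)-s["position"])/.8,4),"rot",np.round((A.inv()*B).as_rotvec()/2/np.pi,4))
if __name__=="__main__": a=list(map(float,sys.argv[1:])); go(a[:3],a[3])
E
python3 g.py .4686 -.108 .2 .165
```

```text
t 0.1 at [ 0.2574 -0.5413  0.2147] rot [-3.14  -0.     0.444] F [ 0.3  0.8 -0.2] w 0.0855
slide [ 0.4709 -0.3757  0.0191] rot [-0.0003  0.      0.0444]
```

>>> apply_moves(jaw=-1, motion=[{"slide":[0.03,-0.024,0],"delta_rot":[0,0,0.003]},{"slide":[0.075,-0.06,0],"delta_rot":[0,0,0.007]},{"slide":[0.12,-0.096,0.004],"delta_rot":[0,0,0.011]},{"slide":[0.165,-0.132,0.006],"delta_rot":[0,0,0.016]},{"slide":[0.21,-0.168,0.008],"delta_rot":[0,0,0.02]},{"slide":[0.255,-0.204,0.01],"delta_rot":[0,0,0.024]},{"slide":[0.3,-0.24,0.012],"delta_rot":[0,0,0.028]},{"slide":[0.345,-0.275,0.014],"delta_rot":[0,0,0.032]},{"slide":[0.385,-0.307,0.016],"delta_rot":[0,0,0.036]},{"slide":[0.42,-0.335,0.018],"delta_rot":[0,0,0.04]}])

```text
time_s: 1.1
position: [0.4463, -0.1534, 0.2009]
eef_rot: [-3.141, 0.0, 0.192]
contact_force: [0.7, -0.2, -1.0]
width: -0.0001
grip_force: 0.0
```

```bash
python3 g.py .4686 -.108 .11 .165
```

```text
t 1.1 at [ 0.4463 -0.1534  0.2009] rot [-3.141  0.     0.192] F [ 0.7 -0.2 -1. ] w -0.0001
slide [ 0.0382 -0.0503  0.1136] rot [-0.0001  0.      0.0043]
```

>>> apply_moves(motion=[{"slide":[0.01,-0.013,0.01],"delta_rot":[0,0,0.001]},{"slide":[0.02,-0.026,0.03],"delta_rot":[0,0,0.002]},{"slide":[0.03,-0.04,0.05],"delta_rot":[0,0,0.003]},{"slide":[0.036,-0.048,0.07],"delta_rot":[0,0,0.004]},{"slide":[0.038,-0.05,0.09],"delta_rot":[0,0,0.0043]},{"slide":[0.038,-0.05,0.105],"delta_rot":[0,0,0.0043]},{"slide":[0.038,-0.05,0.113],"delta_rot":[0,0,0.0043]},{"slide":[0.038,-0.05,0.113],"delta_rot":[0,0,0.0043]},{"slide":[0.038,-0.05,0.113],"delta_rot":[0,0,0.0043]},{"slide":[0.038,-0.05,0.113],"delta_rot":[0,0,0.0043]}])

```text
time_s: 2.1
position: [0.4687, -0.1108, 0.1113]
eef_rot: [3.141, -0.001, 0.165]
contact_force: [0.3, 0.4, -0.7]
width: 0.0002
grip_force: 0.0
```

```bash
python3 - <<'E'
from h import *
im=snapshot("side"); cv2.imwrite("pics/s1.png",cv2.resize(im[120:270,190:340,::-1],None,fx=4,fy=4,interpolation=cv2.INTER_CUBIC))
for k,r in measure("side",im).items(): print(k,np.round(r[0]),np.round(r[1]),round(r[2],1))
E
python3 g.py .4686 -.108 .087 .165
```

```text
wood [520.  36.] [445. 275.] 80.8
eraser [ 509. -103.] [27. 63.] 10.0
ruler0 [535.  25.] [153.  34.] 77.8
t 2.15 at [ 0.4687 -0.1108  0.1113] rot [ 3.141e+00 -1.000e-03  1.650e-01] F [ 0.2  0.4 -0.8] w 0.0001
slide [ 0.0005 -0.0034  0.0304] rot [ 0.0001 -0.0002  0.    ]
```

View pics/s1.png

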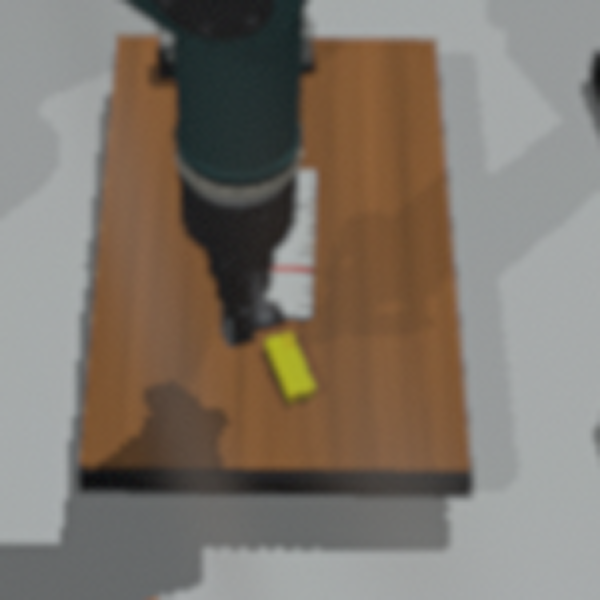

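The crop shows the shut fingertips just left of the eraser's upper end, near (240,335), with the eraser at (290,368). I'll check where the tip should project before descending.

```bash
python3 - <<'E'
from h import *
p=np.array([.4687,-.1108,.0893]);x=np.array([.986,.165,0]);y=np.array([.165,-.986,0])
P=[p]+[p+a*.011*x+b*.0145*y for a in(-1,1) for b in(-1,1)]
print(np.round((topix("side",P)-[190,120])*4))
im=snapshot("top"); cv2.imwrite("pics/t1.png",cv2.resize(im[130:230,190:330,::-1],None,fx=5,fy=5,interpolation=cv2.INTER_CUBIC))
print(np.round((topix("top",P)-[190,130])*5))
E
```

```text
[[236. 366.]
 [215. 354.]
 [227. 385.]
 [244. 347.]
 [256. 377.]]
[[514. 308.]
 [497. 324.]
 [535. 319.]
 [493. 296.]
 [530. 291.]]
```

View pics/t1.png

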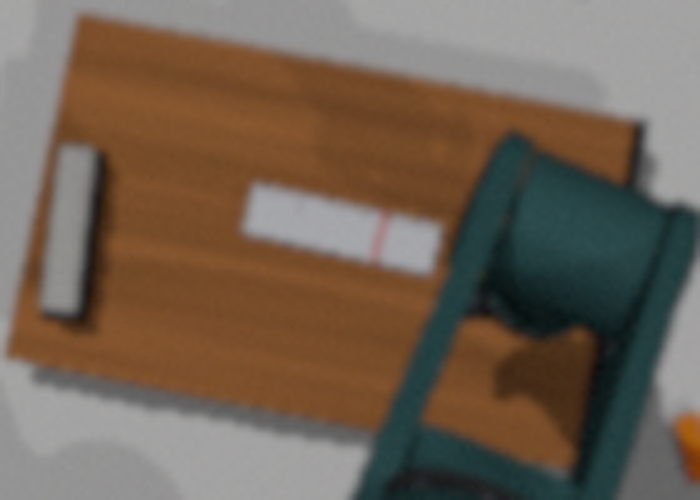

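```bash
python3 - <<'E'
from h import *
im=snapshot("side"); c=im[165:225,225:295,::-1].astype(float)
c=np.clip(255*(c/255)**.5,0,255).astype(np.uint8); c=cv2.resize(c,None,fx=10,fy=10,interpolation=cv2.INTER_CUBIC)
p=np.array([.4687,-.1108,.0893])
for q in topix("side",[p,p+[0,0,.022],p+[0,0,.076]]): cv2.circle(c,tuple(int(v) for v in ((q-[225,165])*10+5)),5,(255,0,255),2)
cv2.imwrite("pics/s2.png",c)
s=bot.read_state();print(s["joints"],s["position"])
E
```

```text
[-3.75630158e-01  3.20582434e-01  1.88239143e+00  1.01904357e-04
  9.37599040e-01  1.02974833e+00] [ 0.46853715 -0.11067146  0.11123389]
```

View pics/s2.png

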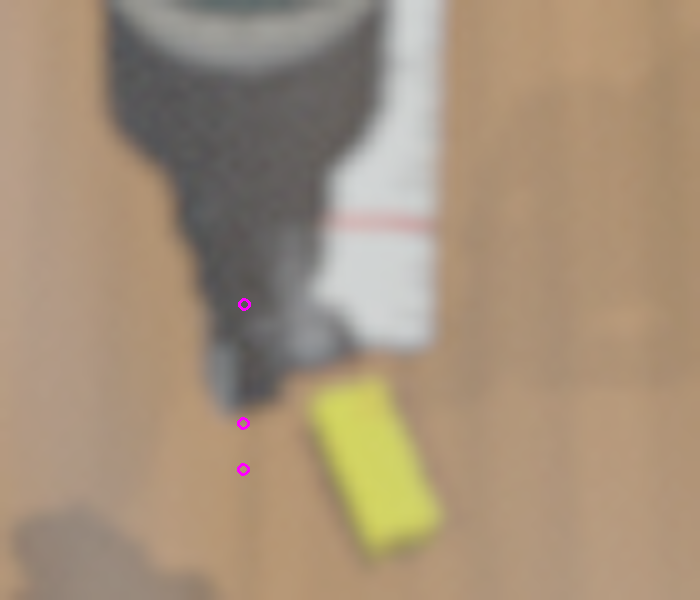

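```bash
python3 - <<'E'
from h import *
p=np.array([.2574,-.5413,.2147]);y=np.array([.4297,-.903,0])
print(topix("side",[p,p+.045*y-[0,0,.015],p-.045*y-[0,0,.015],p+[0,0,.054]]).round(), topix("top",[p]).round(),topix("side",[[0,0,0]]),topix("top",[[0,0,0]]))
im=cv2.imread("pics/side0.png")[290:384,110:240]
im=np.clip(255*(im/255.)**.5,0,255).astype(np.uint8)
cv2.imwrite("pics/s0g.png",cv2.resize(im,None,fx=6,fy=6,interpolation=cv2.INTER_CUBIC))
E
```

```text
[[177. 356.]
 [189. 377.]
 [168. 341.]
 [173. 347.]] [[415. 251.]] [[ 95.76702785 217.48895971]] [[260.26974573 310.28463695]]
```

View pics/s0g.png

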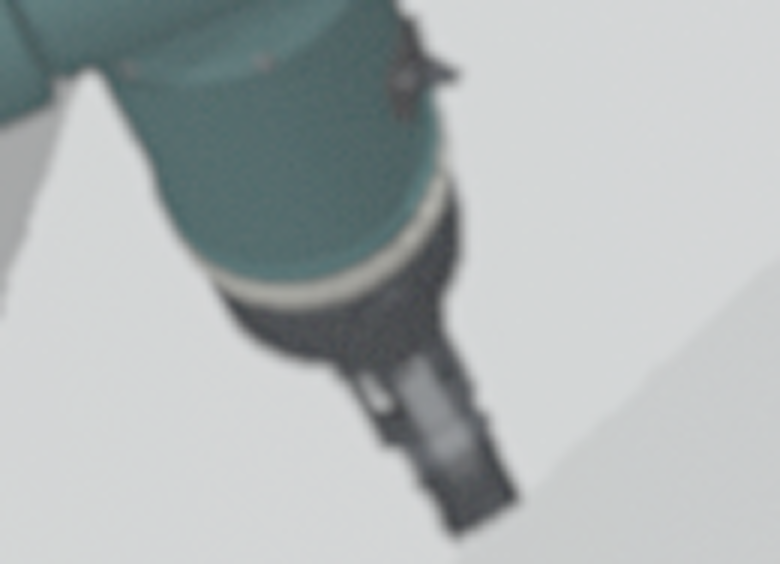

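At the start pose the near open fingertip is at (191,376), which matches its projection. At the present pose the gripper seems about 7 px too high. I'll use the light ring on the wrist as a check on both poses.

```bash
python3 - <<'E'
from h import *
p0=np.array([.2574,-.5413,.2147]);p1=np.array([.4686,-.1107,.1112])
a=np.linspace(0,2*np.pi,73)
for h in(.10,.14,.18,.22,.26):
  o=[]
  for p in(p0,p1):
    q=topix("side",p+np.c_[.039*np.cos(a),.039*np.sin(a),0*a+h]); o+=[q[:,0].min(),q[:,0].max(),q[:,1].max()]
  print(h,np.round(o))
print("obs start ring: x 145..185?, bottom 341 ; now x 235.5..264, bottom 172")
im=snapshot("side");print(im[190:216:2,249].tolist())
E
python3 g.py .4686 -.108 .087 .165
```

```text
0.1 [149. 191. 359. 234. 264. 196.]
0.14 [144. 189. 352. 234. 264. 186.]
0.18 [140. 186. 344. 233. 264. 175.]
0.22 [135. 183. 335. 233. 265. 164.]
0.26 [129. 180. 326. 233. 265. 153.]
obs start ring: x 145..185?, bottom 341 ; now x 235.5..264, bottom 172
[[35, 34, 32], [30, 29, 28], [32, 29, 28], [33, 32, 32], [35, 33, 32], [29, 28, 27], [30, 29, 28], [30, 29, 30], [82, 59, 41], [123, 84, 51], [123, 85, 53], [121, 84, 52], [120, 83, 51]]
t 2.3 at [ 0.4685 -0.1106  0.1112] rot [ 3.141e+00 -1.000e-03  1.650e-01] F [ 0.2 -0.3  0.6] w 0.0002
slide [ 0.0007 -0.0032  0.0302] rot [ 0.0001 -0.0001  0.0001]
```

The ring matches at both poses, so the arm's pose is right. Only the visible fingertip looks higher than it should. I'll descend to the nominal height and check the force and the picture.

>>> apply_moves(motion=[{"slide":[0,-0.003,0.004],"delta_rot":[0,0,0]},{"slide":[0,-0.003,0.008],"delta_rot":[0,0,0]},{"slide":[0,-0.003,0.012],"delta_rot":[0,0,0]},{"slide":[0,-0.003,0.016],"delta_rot":[0,0,0]},{"slide":[0,-0.003,0.02],"delta_rot":[0,0,0]},{"slide":[0,-0.003,0.024],"delta_rot":[0,0,0]},{"slide":[0,-0.003,0.027],"delta_rot":[0,0,0]},{"slide":[0,-0.003,0.03],"delta_rot":[0,0,0]},{"slide":[0,-0.003,0.03],"delta_rot":[0,0,0]},{"slide":[0,-0.003,0.03],"delta_rot":[0,0,0]}])

```text
time_s: 3.3
position: [0.4678, -0.1081, 0.0867]
eef_rot: [-3.141, 0.0, 0.165]
contact_force: [-0.2, 0.2, 0.3]
width: 0.0003
grip_force: 0.0
```

```bash
python3 - <<'E'
from h import *
im=snapshot("side");g=im.astype(int).sum(2)
for x in(243,246,249,252):
  c=g[195:225,x]; print(x,[int(v) for v in c])
s=bot.read_state();p=s["position"];print(p,s["contact_force"])
R=np.array([[.986,.165,0],[.165,-.986,0]])
print(topix("side",[p-[0,0,.022]+.0145*R[1], p-[0,0,.022],p-[0,0,.022]-.0145*R[1]]).round(1))
E
```

```text
243 [176, 193, 195, 200, 224, 251, 262, 268, 272, 273, 275, 279, 281, 281, 282, 285, 283, 285, 284, 286, 286, 292, 286, 261, 223, 206, 209, 210, 211, 211]
246 [89, 91, 83, 87, 90, 106, 109, 115, 127, 149, 179, 195, 201, 208, 221, 245, 265, 278, 282, 279, 280, 278, 275, 258, 215, 192, 190, 189, 193, 199]
249 [94, 93, 89, 91, 85, 89, 98, 113, 111, 98, 85, 89, 86, 85, 100, 156, 228, 256, 258, 259, 255, 259, 259, 260, 258, 249, 237, 228, 241, 258]
252 [141, 146, 151, 149, 153, 150, 154, 158, 148, 144, 134, 121, 121, 145, 175, 224, 261, 278, 275, 276, 272, 277, 277, 275, 278, 277, 281, 277, 276, 277]
[ 0.46784655 -0.10813771  0.08676283] [-0.75164692 -0.74143405 -0.29628106]
[[250.  219.6]
 [248.4 215.7]
 [246.9 211.9]]
```

>>> apply_moves(motion=[{"slide":[0,0,0.001],"delta_rot":[0,0,0]},{"slide":[0,0,0.002],"delta_rot":[0,0,0]},{"slide":[0,0,0.003],"delta_rot":[0,0,0]},{"slide":[0,0,0.004],"delta_rot":[0,0,0]},{"slide":[0,0,0.005],"delta_rot":[0,0,0]},{"slide":[0,0,0.006],"delta_rot":[0,0,0]},{"slide":[0,0,0.0065],"delta_rot":[0,0,0]},{"slide":[0,0,0.007],"delta_rot":[0,0,0]},{"slide":[0,0,0.007],"delta_rot":[0,0,0]},{"slide":[0,0,0.007],"delta_rot":[0,0,0]}])

```text
time_s: 4.35
position: [0.4678, -0.1081, 0.0811]
eef_rot: [-3.141, 0.0, 0.166]
contact_force: [-0.2, -0.5, 0.3]
width: -0.0
grip_force: 0.0
```

>>> apply_moves(motion=[{"slide":[0,0,0.001],"delta_rot":[0,0,0]},{"slide":[0,0,0.002],"delta_rot":[0,0,0]},{"slide":[0,0,0.003],"delta_rot":[0,0,0]},{"slide":[0,0,0.004],"delta_rot":[0,0,0]},{"slide":[0,0,0.005],"delta_rot":[0,0,0]},{"slide":[0,0,0.005],"delta_rot":[0,0,0]},{"slide":[0,0,0.005],"delta_rot":[0,0,0]},{"slide":[0,0,0.005],"delta_rot":[0,0,0]},{"slide":[0,0,0.005],"delta_rot":[0,0,0]},{"slide":[0,0,0.005],"delta_rot":[0,0,0]}])

```text
time_s: 5.35
position: [0.4678, -0.1081, 0.0771]
eef_rot: [-3.142, 0.0, 0.165]
contact_force: [0.4, -0.4, -0.2]
width: 0.0002
grip_force: 0.0
```

>>> apply_moves(motion=[{"slide":[0,0,0.001],"delta_rot":[0,0,0]},{"slide":[0,0,0.002],"delta_rot":[0,0,0]},{"slide":[0,0,0.003],"delta_rot":[0,0,0]},{"slide":[0,0,0.004],"delta_rot":[0,0,0]},{"slide":[0,0,0.005],"delta_rot":[0,0,0]},{"slide":[0,0,0.005],"delta_rot":[0,0,0]},{"slide":[0,0,0.005],"delta_rot":[0,0,0]},{"slide":[0,0,0.005],"delta_rot":[0,0,0]},{"slide":[0,0,0.005],"delta_rot":[0,0,0]},{"slide":[0,0,0.005],"delta_rot":[0,0,0]}])

```text
time_s: 6.35
position: [0.4678, -0.1081, 0.0732]
eef_rot: [-3.142, -0.0, 0.165]
contact_force: [-0.1, 0.4, -1.0]
width: 0.0
grip_force: 0.0
```

```bash
python3 - <<'E'
from h import *
im=snapshot("side");g=im.astype(int).sum(2)
for x in(246,249,252): print(x,g[200:225,x].tolist())
print(bot.read_state()["contact_force"],bot.read_state()["position"])
c=im[170:230,220:290,::-1].astype(float)
c=np.clip(255*(c/255)**.5,0,255).astype(np.uint8); cv2.imwrite("pics/s3.png",cv2.resize(c,None,fx=10,fy=10,interpolation=cv2.INTER_CUBIC))
E
```

```text
246 [88, 89, 100, 110, 116, 113, 126, 152, 178, 198, 203, 214, 231, 256, 273, 281, 276, 246, 207, 189, 190, 192, 193, 195, 192]
249 [87, 82, 84, 87, 96, 106, 114, 98, 90, 87, 88, 85, 107, 163, 230, 255, 257, 257, 243, 224, 203, 195, 202, 212, 222]
252 [150, 154, 153, 155, 156, 158, 152, 140, 137, 123, 116, 152, 188, 232, 268, 279, 277, 274, 279, 279, 280, 279, 280, 279, 282]
[ 0.11552767 -0.55894381 -0.32429318] [ 0.46777878 -0.1081057   0.07313278]
```

View pics/s3.png

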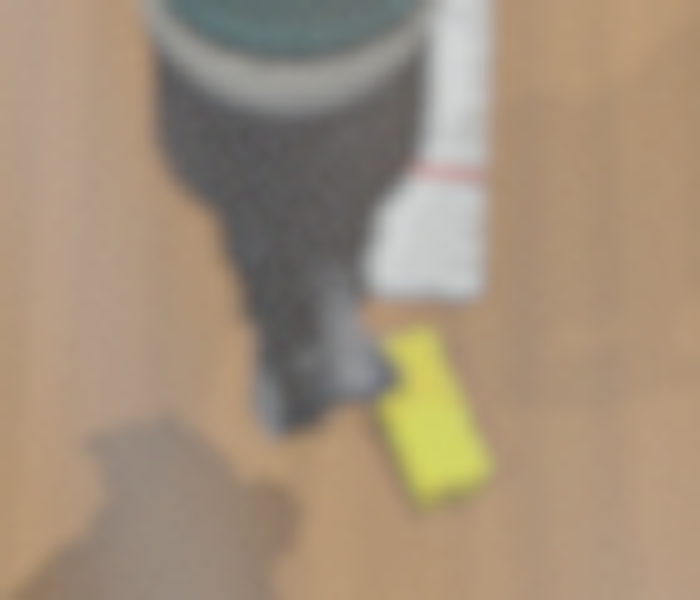

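The picture shows the shut fingers with their lowest point at (285,430), still short of the riser. The eraser at (440,420) hasn't moved and there is no force yet. I'll keep feeling downwards.

>>> apply_moves(motion=[{"slide":[0,0,0.001],"delta_rot":[0,0,0]},{"slide":[0,0,0.002],"delta_rot":[0,0,0]},{"slide":[0,0,0.003],"delta_rot":[0,0,0]},{"slide":[0,0,0.004],"delta_rot":[0,0,0]},{"slide":[0,0,0.005],"delta_rot":[0,0,0]},{"slide":[0,0,0.005],"delta_rot":[0,0,0]},{"slide":[0,0,0.005],"delta_rot":[0,0,0]},{"slide":[0,0,0.005],"delta_rot":[0,0,0]},{"slide":[0,0,0.005],"delta_rot":[0,0,0]},{"slide":[0,0,0.005],"delta_rot":[0,0,0]}])

```text
time_s: 7.4
position: [0.4678, -0.1081, 0.0691]
eef_rot: [-3.141, -0.0, 0.165]
contact_force: [0.1, -1.6, 0.4]
width: -0.0002
grip_force: 0.0
```

>>> apply_moves(motion=[{"slide":[0,0,0.001],"delta_rot":[0,0,0]},{"slide":[0,0,0.002],"delta_rot":[0,0,0]},{"slide":[0,0,0.003],"delta_rot":[0,0,0]},{"slide":[0,0,0.004],"delta_rot":[0,0,0]},{"slide":[0,0,0.005],"delta_rot":[0,0,0]},{"slide":[0,0,0.005],"delta_rot":[0,0,0]},{"slide":[0,0,0.005],"delta_rot":[0,0,0]},{"slide":[0,0,0.005],"delta_rot":[0,0,0]},{"slide":[0,0,0.005],"delta_rot":[0,0,0]},{"slide":[0,0,0.005],"delta_rot":[0,0,0]}])

```text
time_s: 8.4
position: [0.4678, -0.1081, 0.0651]
eef_rot: [-3.142, -0.0, 0.165]
contact_force: [-0.1, 0.2, 0.5]
width: 0.0002
grip_force: 0.0
```

```bash
python3 - <<'E'
from h import *
im=snapshot("side");
for k,r in measure("side",im).items(): print(k,np.round(r[0]),np.round(r[1]),round(r[2],1))
s=bot.read_state();print(s["contact_force"],s["moment"],s["position"])
for z in(.06,.08,.1): print(z,(toworld("side",[[248.5,213.5],[258.5,209.5]],z)*1000).round())
E
```

```text
wood [521.  36.] [443. 274.] 80.7
eraser [ 510. -103.] [26. 62.] 5.9
ruler0 [535.  21.] [152.  31.] 77.9
[ 0.66055637 -0.57151096 -0.25884655] [ 0.004673    0.05469107 -0.02091282] [ 0.46778487 -0.10809394  0.06512538]
0.06 [[470. -97.  60.]
 [501. -87.  60.]]
0.08 [[ 468. -111.   80.]
 [ 498. -101.   80.]]
0.1 [[ 465. -126.  100.]
 [ 496. -116.  100.]]
```

>>> apply_moves(motion=[{"slide":[-0.015,0,0],"delta_rot":[0,0,0]},{"slide":[-0.03,0,0],"delta_rot":[0,0,0]},{"slide":[-0.03,0,0.001],"delta_rot":[0,0,0]},{"slide":[-0.03,0,0.002],"delta_rot":[0,0,0]},{"slide":[-0.03,0,0.003],"delta_rot":[0,0,0]},{"slide":[-0.03,0,0.004],"delta_rot":[0,0,0]},{"slide":[-0.03,0,0.005],"delta_rot":[0,0,0]},{"slide":[-0.03,0,0.006],"delta_rot":[0,0,0]},{"slide":[-0.03,0,0.006],"delta_rot":[0,0,0]},{"slide":[-0.03,0,0.006],"delta_rot":[0,0,0]}])

```text
time_s: 9.45
position: [0.4441, -0.112, 0.0603]
eef_rot: [-3.141, 0.0, 0.166]
contact_force: [-0.6, 0.2, -0.6]
width: 0.0001
grip_force: 0.0
```

```bash
python3 - <<'E'
from h import *
im=snapshot("side");
for k,r in measure("side",im).items(): print(k,np.round(r[0]),np.round(r[1]),round(r[2],1))
s=bot.read_state();print(s["contact_force"],s["moment"],s["position"])
c=im[180:230,210:280,::-1].astype(float)
c=np.clip(255*(c/255)**.5,0,255).astype(np.uint8); cv2.imwrite("pics/s4.png",cv2.resize(c,None,fx=11,fy=11,interpolation=cv2.INTER_CUBIC))
E
```

```text
wood [564.  29.] [444. 186.] 80.4
eraser [ 509. -103.] [27. 62.] 7.2
ruler0 [529.  24.] [156.  44.] 78.0
[-0.40336536 -0.10462485  0.13714586] [0.0054581  0.00324069 0.00695115] [ 0.44411354 -0.11199933  0.06027498]
```

View pics/s4.png

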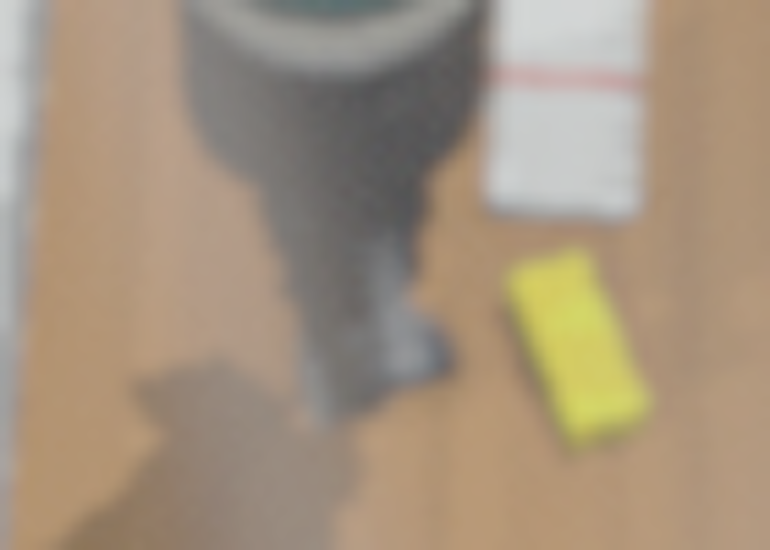

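The tip at (330,425) is close to meeting its shadow, and the eraser at (580,345) is untouched. I'll keep feeling for the top; from here I'll use numbers only.

>>> apply_moves(motion=[{"slide":[0,0,0.001],"delta_rot":[0,0,0]},{"slide":[0,0,0.002],"delta_rot":[0,0,0]},{"slide":[0,0,0.003],"delta_rot":[0,0,0]},{"slide":[0,0,0.004],"delta_rot":[0,0,0]},{"slide":[0,0,0.005],"delta_rot":[0,0,0]},{"slide":[0,0,0.006],"delta_rot":[0,0,0]},{"slide":[0,0,0.006],"delta_rot":[0,0,0]},{"slide":[0,0,0.006],"delta_rot":[0,0,0]},{"slide":[0,0,0.006],"delta_rot":[0,0,0]},{"slide":[0,0,0.006],"delta_rot":[0,0,0]}])

```text
time_s: 10.5
position: [0.4441, -0.1121, 0.0555]
eef_rot: [-3.142, -0.0, 0.165]
contact_force: [-0.0, -0.6, -0.1]
width: -0.0003
grip_force: 0.0
```

>>> apply_moves(motion=[{"slide":[0,0,0.001],"delta_rot":[0,0,0]},{"slide":[0,0,0.002],"delta_rot":[0,0,0]},{"slide":[0,0,0.003],"delta_rot":[0,0,0]},{"slide":[0,0,0.004],"delta_rot":[0,0,0]},{"slide":[0,0,0.005],"delta_rot":[0,0,0]},{"slide":[0,0,0.006],"delta_rot":[0,0,0]},{"slide":[0,0,0.007],"delta_rot":[0,0,0]},{"slide":[0,0,0.007],"delta_rot":[0,0,0]},{"slide":[0,0,0.007],"delta_rot":[0,0,0]},{"slide":[0,0,0.007],"delta_rot":[0,0,0]}])

```text
time_s: 11.5
position: [0.4441, -0.112, 0.0499]
eef_rot: [-3.141, 0.0, 0.165]
contact_force: [0.5, 0.2, -0.0]
width: -0.0002
grip_force: 0.0
```

```bash
python3 - <<'E'
from h import *
im=snapshot("side");g=im.astype(int).sum(2)
for x in(236,238,240,242,244,246,248,250): print(x,g[205:228,x].tolist())
p=bot.read_state()["position"]
a=np.array([.165,-.986,0]);b=np.array([.986,.165,0])
for z in(.06,.065,.07):
  q=np.array([p[0],p[1],z]); print(z,topix("side",[q+.0145*a-.011*b,q+.0145*a+.011*b,q-.0145*a+.011*b,q+.002*a-.011*b,q+.002*a+.011*b]).round(1).tolist())
E
```

```text
236 [185, 190, 193, 203, 225, 240, 250, 254, 251, 242, 231, 227, 225, 232, 232, 232, 232, 232, 235, 234, 236, 234, 233]
238 [156, 164, 159, 167, 171, 172, 179, 182, 186, 202, 220, 226, 232, 236, 241, 240, 235, 229, 230, 231, 230, 232, 229]
240 [139, 144, 146, 146, 151, 153, 153, 161, 168, 166, 168, 169, 177, 186, 190, 202, 217, 227, 224, 227, 231, 232, 242]
242 [134, 137, 134, 135, 131, 139, 146, 158, 174, 163, 154, 158, 156, 152, 164, 183, 212, 223, 230, 245, 253, 265, 283]
244 [156, 166, 178, 180, 182, 184, 194, 193, 193, 187, 175, 163, 150, 167, 200, 237, 253, 268, 277, 285, 288, 286, 292]
246 [139, 155, 172, 194, 221, 238, 245, 246, 252, 262, 245, 206, 198, 232, 259, 273, 281, 287, 283, 282, 282, 282, 281]
248 [189, 187, 195, 217, 244, 250, 239, 212, 202, 226, 217, 192, 198, 236, 257, 271, 271, 270, 274, 270, 273, 270, 272]
250 [244, 241, 240, 241, 240, 239, 233, 203, 170, 151, 145, 166, 221, 250, 263, 265, 266, 265, 266, 267, 267, 269, 267]
0.06 [[238.5, 223.5], [245.7, 221.6], [242.7, 214.0], [237.2, 220.2], [244.4, 218.3]]
0.065 [[238.4, 222.5], [245.7, 220.6], [242.7, 213.0], [237.2, 219.2], [244.4, 217.3]]
0.07 [[238.4, 221.5], [245.7, 219.6], [242.7, 211.9], [237.1, 218.2], [244.4, 216.3]]
```

>>> apply_moves(motion=[{"slide":[0,0,0.001],"delta_rot":[0,0,0]},{"slide":[0,0,0.002],"delta_rot":[0,0,0]},{"slide":[0,0,0.003],"delta_rot":[0,0,0]},{"slide":[0,0,0.004],"delta_rot":[0,0,0]},{"slide":[0,0,0.005],"delta_rot":[0,0,0]},{"slide":[0,0,0.006],"delta_rot":[0,0,0]},{"slide":[0,0,0.006],"delta_rot":[0,0,0]},{"slide":[0,0,0.006],"delta_rot":[0,0,0]},{"slide":[0,0,0.006],"delta_rot":[0,0,0]},{"slide":[0,0,0.006],"delta_rot":[0,0,0]}])

```text
time_s: 12.55
position: [0.4441, -0.112, 0.0451]
eef_rot: [-3.141, -0.0, 0.165]
contact_force: [-0.7, -0.7, -0.4]
width: -0.0003
grip_force: 0.0
```

>>> apply_moves(motion=[{"slide":[0,0,0.001],"delta_rot":[0,0,0]},{"slide":[0,0,0.002],"delta_rot":[0,0,0]},{"slide":[0,0,0.003],"delta_rot":[0,0,0]},{"slide":[0,0,0.004],"delta_rot":[0,0,0]},{"slide":[0,0,0.005],"delta_rot":[0,0,0]},{"slide":[0,0,0.005],"delta_rot":[0,0,0]},{"slide":[0,0,0.005],"delta_rot":[0,0,0]},{"slide":[0,0,0.005],"delta_rot":[0,0,0]},{"slide":[0,0,0.005],"delta_rot":[0,0,0]},{"slide":[0,0,0.005],"delta_rot":[0,0,0]}])

```text
time_s: 13.55
position: [0.4443, -0.1121, 0.0441]
eef_rot: [3.141, -0.001, 0.166]
contact_force: [-9.3, 2.9, 43.6]
width: 0.0001
grip_force: 22.2
```

Contact is at TCP z≈0.044, so the shut fingertips really sit about 16 mm behind the reported TCP, and I'll work from that. I'm raising the tips to about 4 mm above the board and pushing the eraser.

>>> apply_moves(motion=[{"slide":[0,0,-0.006],"delta_rot":[0,0,0]},{"slide":[0,0.004,-0.009],"delta_rot":[0,0,0]},{"slide":[0,0.008,-0.009],"delta_rot":[0,0,0]},{"slide":[0.005,0.01,-0.009],"delta_rot":[0,0,0]},{"slide":[0.013,0.01,-0.009],"delta_rot":[0,0,0]},{"slide":[0.021,0.01,-0.009],"delta_rot":[0,0,0]},{"slide":[0.029,0.01,-0.009],"delta_rot":[0,0,0]},{"slide":[0.037,0.01,-0.009],"delta_rot":[0,0,0]},{"slide":[0.044,0.01,-0.009],"delta_rot":[0,0,0]},{"slide":[0.05,0.01,-0.009],"delta_rot":[0,0,0]}])

```text
time_s: 14.55
position: [0.4855, -0.1132, 0.0483]
eef_rot: [-3.142, -0.0, 0.166]
contact_force: [0.6, 0.6, 0.3]
width: 0.0001
grip_force: 0.0
```

```bash
python3 - <<'E'
from h import *
im=snapshot("side")
for k,r in measure("side",im).items(): print(k,np.round(r[0]),np.round(r[1]),round(r[2],1))
print(bot.read_state()["contact_force"],bot.read_state()["position"])
E
```

```text
wood [521.  37.] [444. 274.] 80.5
eraser [ 513. -127.] [24. 13.] 13.7
[ 0.76887318 -1.09396868 -0.52484976] [ 0.48639249 -0.11330199  0.04839872]
```

>>> apply_moves(motion=[{"slide":[0.008,0,0],"delta_rot":[0,0,0]},{"slide":[0.016,0,0],"delta_rot":[0,0,0]},{"slide":[0.024,0,0],"delta_rot":[0,0,0]},{"slide":[0.032,0,0],"delta_rot":[0,0,0]},{"slide":[0.04,0,0],"delta_rot":[0,0,0]},{"slide":[0.048,0,0],"delta_rot":[0,0,0]},{"slide":[0.056,0,0],"delta_rot":[0,0,0]},{"slide":[0.064,0,0],"delta_rot":[0,0,0]},{"slide":[0.07,0,0],"delta_rot":[0,0,0]},{"slide":[0.075,0,0],"delta_rot":[0,0,0]}])

```text
time_s: 15.6
position: [0.5445, -0.1034, 0.0483]
eef_rot: [-3.142, -0.0, 0.165]
contact_force: [-0.4, 0.0, 0.3]
width: 0.0001
grip_force: 0.1
```

```bash
python3 - <<'E'
from h import *
for n in("side","top"):
  im=snapshot(n)
  for k,r in measure(n,im).items(): print(n,k,np.round(r[0]),np.round(r[1]),round(r[2],1))
print(bot.read_state()["contact_force"],bot.read_state()["position"])
E
```

```text
side wood [472.  43.] [440. 175.] 80.4
side ruler0 [525.  24.] [157.  40.] 81.1
top wood [546. 110.] [298. 251.] 80.2
top ruler0 [533.  38.] [127.  46.] 79.0
top ruler1 [553. 234.] [71. 20.] 2.6
[-0.09946709  0.45341206 -0.59790206] [ 0.54476812 -0.10346416  0.04834668]
```

```bash
cat >> h.py <<'E'
def yel(n):
    im=snapshot(n);hsv=cv2.cvtColor(im,cv2.COLOR_RGB2HSV).astype(int);H,S,V=hsv[...,0],hsv[...,1],hsv[...,2]
    for c in blobs((H>20)&(H<36)&(S>150)&(V>80),2):
        r=rectw(n,c,.073); print(n,"yellow",cv2.contourArea(c),c.reshape(-1,2).mean(0).round(),np.round(r[0]),np.round(r[1]),round(r[2],1))
E
python3 -c "
from h import *
yel('side');yel('top')
im=snapshot('side');print(im[195:222:2,250:290:3].sum(2,dtype=int))"
```

```text
side yellow 3.5 [269. 204.] [532. -80.] [15.  3.] 79.9
[[263 304 526 526 527 502 219 140 140 132 130 139 261 252]
 [261 296 500 513 518 507 278 135 134 140 146 145 265 254]
 [259 253 299 341 343 378 277 138 140 136 172 163 264 257]
 [260 271 266 270 261 254 270 138 144 140 185 226 265 255]
 [258 273 266 272 267 265 301 174 141 139 189 264 271 257]
 [258 272 256 242 211 254 264 194 145 154 194 254 276 258]
 [258 272 201 181 184 189 205 176 147 167 185 264 191 259]
 [258 278 233 177 180 187 193 199 158 149 176 230 180 259]
 [257 280 264 186 185 185 200 204 155 153 167 207 259 268]
 [256 275 264 185 184 187 197 210 156 190 251 255 291 283]
 [254 281 243 182 182 184 196 200 195 246 273 286 293 283]
 [258 272 199 178 182 185 197 194 203 273 275 285 292 287]
 [264 217 174 180 182 188 193 195 204 279 273 286 290 284]
 [233 179 176 177 182 185 199 196 218 282 274 288 293 290]]
```

>>> apply_moves(motion=[{"slide":[0,0.01,0],"delta_rot":[0,0,0]},{"slide":[0,0.02,0],"delta_rot":[0,0,0]},{"slide":[0,0.03,-0.02],"delta_rot":[0,0,0]},{"slide":[0,0.045,-0.05],"delta_rot":[0,0,0]},{"slide":[0,0.07,-0.08],"delta_rot":[0,0,0]},{"slide":[-0.04,0.1,-0.1],"delta_rot":[0,0,0]},{"slide":[-0.08,0.14,-0.1],"delta_rot":[0,0,0]},{"slide":[-0.12,0.18,-0.1],"delta_rot":[0,0,0]},{"slide":[-0.16,0.2,-0.1],"delta_rot":[0,0,0]},{"slide":[-0.2,0.2,-0.1],"delta_rot":[0,0,0]}])

```text
time_s: 16.85
position: [0.4121, -0.2914, 0.1288]
eef_rot: [3.139, -0.001, 0.163]
contact_force: [-0.3, -0.7, -0.0]
width: -0.0003
grip_force: 0.0
```

```bash
python3 - <<'E'
from h import *
yel('side');yel('top')
for n in("side","top"):
  im=snapshot(n)
  for k,r in measure(n,im).items(): print(n,k,np.round(r[0]),np.round(r[1]),round(r[2],1))
s=bot.read_state();print(s["time_s"],s["position"])
E
```

```text
side yellow 122.0 [277. 205.] [557. -87.] [28. 57.] 58.4
top yellow 90.5 [286. 169.] [559. -84.] [28. 59.] 58.0
side wood [577.  27.] [444. 160.] 80.4
side eraser [557. -87.] [28. 57.] 58.4
side ruler0 [529.  22.] [160.  43.] 78.1
top wood [522.  37.] [449. 275.] 80.7
top eraser [559. -84.] [28. 59.] 58.0
top ruler0 [530.  24.] [156.  46.] 79.0
top ruler1 [526. 244.] [ 41. 130.] 80.6
17.05 [ 0.41207074 -0.28845832  0.12847013]
```

The eraser moved to (558,-86) mm and turned. It's on the riser at riser x≈57, but its near corner still overlaps the ruler's lane, so it needs about 40 mm more in riser +x. The ruler hasn't moved. Next I'll turn the tool so its 22 mm face pushes along riser x.

```bash
python3 g.py .5065 -.0803 .12 1.407
```

```text
t 17.05 at [ 0.4121 -0.2885  0.1285] rot [ 3.141 -0.     0.163] F [0.3 0.2 0.5] w 0.0002
slide [ 0.1587 -0.2376  0.0106] rot [ 1.00e-04 -0.00e+00 -1.98e-01]
```

>>> apply_moves(motion=[{"slide":[0.016,-0.024,0],"delta_rot":[0,0,-0.02]},{"slide":[0.035,-0.05,0],"delta_rot":[0,0,-0.042]},{"slide":[0.055,-0.08,0],"delta_rot":[0,0,-0.064]},{"slide":[0.075,-0.11,0],"delta_rot":[0,0,-0.086]},{"slide":[0.095,-0.14,0],"delta_rot":[0,0,-0.108]},{"slide":[0.115,-0.17,0],"delta_rot":[0,0,-0.13]},{"slide":[0.135,-0.2,0],"delta_rot":[0,0,-0.152]},{"slide":[0.15,-0.225,0],"delta_rot":[0,0,-0.174]},{"slide":[0.1585,-0.2375,0.005],"delta_rot":[0,0,-0.19]},{"slide":[0.1585,-0.2375,0.01],"delta_rot":[0,0,-0.198]}])

```text
time_s: 18.05
position: [0.5086, -0.0772, 0.1205]
eef_rot: [3.14, -0.001, 1.416]
contact_force: [0.0, -0.4, 0.6]
width: 0.0
grip_force: 0.0
```

```bash
python3 g.py .5065 -.0803 .0483 1.407
```

```text
t 18.05 at [ 0.5086 -0.0772  0.1205] rot [ 3.140e+00 -1.000e-03  1.416e+00] F [ 0.  -0.4  0.6] w 0.0
slide [-0.0043 -0.0022  0.0903] rot [ 0.0003 -0.0001  0.0015]
```

>>> apply_moves(motion=[{"slide":[-0.004,-0.002,0.01],"delta_rot":[0,0,0.0015]},{"slide":[-0.004,-0.002,0.03],"delta_rot":[0,0,0.0015]},{"slide":[-0.004,-0.002,0.05],"delta_rot":[0,0,0.0015]},{"slide":[-0.004,-0.002,0.07],"delta_rot":[0,0,0.0015]},{"slide":[-0.004,-0.002,0.08],"delta_rot":[0,0,0.0015]},{"slide":[-0.004,-0.002,0.086],"delta_rot":[0,0,0.0015]},{"slide":[-0.004,-0.002,0.09],"delta_rot":[0,0,0.0015]},{"slide":[-0.004,-0.002,0.09],"delta_rot":[0,0,0.0015]},{"slide":[-0.004,-0.002,0.09],"delta_rot":[0,0,0.0015]},{"slide":[-0.004,-0.002,0.09],"delta_rot":[0,0,0.0015]}])

```text
time_s: 19.05
position: [0.5047, -0.0824, 0.0488]
eef_rot: [3.141, 0.0, 1.4]
contact_force: [-0.6, -0.7, -0.4]
width: 0.0001
grip_force: 0.0
```

```bash
python3 g.py .5628 -.0896 .0483 1.407; python3 -c "
from h import *
yel('side')"
```

```text
t 19.05 at [ 0.5047 -0.0824  0.0488] rot [3.141 0.    1.4  ] F [-0.6 -0.7 -0.4] w 0.0001
slide [0.0034 0.0731 0.0007] rot [ 0.0002  0.     -0.0011]
side yellow 122.0 [277. 205.] [557. -88.] [30. 56.] 58.4
```

>>> apply_moves(motion=[{"slide":[0.001,0.008,0],"delta_rot":[0,0,-0.001]},{"slide":[0.002,0.016,0],"delta_rot":[0,0,-0.001]},{"slide":[0.003,0.024,0],"delta_rot":[0,0,-0.001]},{"slide":[0.003,0.032,0],"delta_rot":[0,0,-0.001]},{"slide":[0.003,0.04,0],"delta_rot":[0,0,-0.001]},{"slide":[0.003,0.048,0],"delta_rot":[0,0,-0.001]},{"slide":[0.003,0.056,0],"delta_rot":[0,0,-0.001]},{"slide":[0.003,0.063,0],"delta_rot":[0,0,-0.001]},{"slide":[0.003,0.069,0],"delta_rot":[0,0,-0.001]},{"slide":[0.003,0.073,0],"delta_rot":[0,0,-0.001]}])

```text
time_s: 20.1
position: [0.5628, -0.0899, 0.0483]
eef_rot: [3.141, -0.0, 1.406]
contact_force: [-1.0, 0.7, 0.4]
width: 0.0002
grip_force: 0.1
```

```bash
python3 -c "
from h import *
yel('side');yel('top')
s=bot.read_state();print(s['position'],s['contact_force'])"
```

```text
side yellow 108.5 [293. 205.] [602. -95.] [32. 50.] 58.2
[ 0.56285562 -0.08995059  0.04831495] [ 0.04554555 -1.0243596  -0.07965667]
```

The eraser is now at about (602,-95) mm, riser x≈101. That is on the board and about 40 mm clear of the ruler's lane. I'm retreating, rising and going behind the ruler with the tool turned square.

>>> apply_moves(motion=[{"slide":[0,-0.015,0],"delta_rot":[0,0,0]},{"slide":[0,-0.03,-0.01],"delta_rot":[0,0,0]},{"slide":[0,-0.035,-0.05],"delta_rot":[0,0,0.01]},{"slide":[0.02,-0.04,-0.08],"delta_rot":[0,0,0.03]},{"slide":[0.06,-0.045,-0.08],"delta_rot":[0,0,0.053]},{"slide":[0.1,-0.05,-0.08],"delta_rot":[0,0,0.076]},{"slide":[0.14,-0.055,-0.08],"delta_rot":[0,0,0.099]},{"slide":[0.18,-0.06,-0.08],"delta_rot":[0,0,0.122]},{"slide":[0.22,-0.0625,-0.08],"delta_rot":[0,0,0.145]},{"slide":[0.25,-0.0625,-0.08],"delta_rot":[0,0,0.168]}])

```text
time_s: 21.2
position: [0.5436, 0.1173, 0.1128]
eef_rot: [-3.141, 0.001, 0.346]
contact_force: [-0.5, -0.3, 0.1]
width: -0.0004
grip_force: 0.0
```

```bash
python3 g.py .547 .1218 .11 -.164; python3 -c "
from h import *
yel('side');yel('top')"
```

```text
t 21.2 at [0.5436 0.1173 0.1128] rot [-3.141e+00  1.000e-03  3.460e-01] F [-0.5 -0.3  0.1] w -0.0004
slide [ 0.0059 -0.0038  0.0035] rot [-0.0001  0.0002  0.0811]
side yellow 133.5 [292. 204.] [599. -92.] [30. 58.] 58.2
top yellow 88.5 [287. 158.] [602. -88.] [27. 60.] 58.1
```

>>> apply_moves(motion=[{"slide":[0.003,-0.002,0],"delta_rot":[0,0,0.022]},{"slide":[0.006,-0.004,0],"delta_rot":[0,0,0.044]},{"slide":[0.006,-0.004,0.01],"delta_rot":[0,0,0.066]},{"slide":[0.006,-0.004,0.03],"delta_rot":[0,0,0.081]},{"slide":[0.006,-0.004,0.05],"delta_rot":[0,0,0.081]},{"slide":[0.006,-0.004,0.065],"delta_rot":[0,0,0.081]},{"slide":[0.006,-0.004,0.075],"delta_rot":[0,0,0.081]},{"slide":[0.006,-0.004,0.08],"delta_rot":[0,0,0.081]},{"slide":[0.006,-0.004,0.08],"delta_rot":[0,0,0.081]},{"slide":[0.006,-0.004,0.08],"delta_rot":[0,0,0.081]}])

```text
time_s: 22.3
position: [0.5494, 0.1203, 0.0487]
eef_rot: [-3.141, -0.001, -0.158]
contact_force: [-0.0, -0.3, 0.3]
width: -0.0001
grip_force: 0.0
```

```bash
python3 g.py .547 .1218 .0468 -.164; python3 - <<'E'
from h import *
for n in("side","top"):
  im=snapshot(n)
  for k,r in measure(n,im).items(): print(n,k,np.round(r[0]),np.round(r[1]),round(r[2],1))
E
```

```text
t 22.3 at [0.5494 0.1203 0.0487] rot [-3.141e+00 -1.000e-03 -1.580e-01] F [-0.  -0.3  0.3] w -0.0001
slide [-0.0032 -0.0014  0.0024] rot [-0.     -0.0001  0.001 ]
side wood [521.  36.] [444. 274.] 80.4
side eraser [600. -91.] [28. 58.] 58.2
side ruler0 [527.  24.] [149.  43.] 79.9
top wood [509. -44.] [285. 275.] 80.7
top eraser [602. -88.] [27. 60.] 58.1
top ruler0 [526.   5.] [117.  46.] 78.8
```

>>> apply_moves(motion=[{"slide":[-0.003,0.008,0.0024],"delta_rot":[0,0,0.001]},{"slide":[-0.003,0.018,0.0024],"delta_rot":[0,0,0.001]},{"slide":[-0.003,0.03,0.0024],"delta_rot":[0,0,0.001]},{"slide":[-0.003,0.044,0.0024],"delta_rot":[0,0,0.001]},{"slide":[-0.003,0.058,0.0024],"delta_rot":[0,0,0.001]},{"slide":[-0.003,0.072,0.0024],"delta_rot":[0,0,0.001]},{"slide":[-0.003,0.086,0.0024],"delta_rot":[0,0,0.001]},{"slide":[-0.003,0.1,0.0024],"delta_rot":[0,0,0.001]},{"slide":[-0.003,0.113,0.0024],"delta_rot":[0,0,0.001]},{"slide":[-0.003,0.125,0.0024],"delta_rot":[0,0,0.001]}])

```text
time_s: 23.4
position: [0.5308, 0.021, 0.0464]
eef_rot: [-3.141, 0.0, -0.165]
contact_force: [0.3, 0.8, 0.2]
width: -0.0001
grip_force: 0.3
```

```bash
cat >> h.py <<'E'
O=np.array([.520,.032]);c_,s_=np.cos(-.164),np.sin(-.164);EX=np.array([c_,s_]);EY=np.array([-s_,c_])
def rf(p): d=np.atleast_2d(p)[:,:2]-O; return np.c_[d@EX,d@EY]*1000
def grab(n):
    "ruler outline, red line, edge strip measures in riser frame (mm)"
    im=snapshot(n);hsv=cv2.cvtColor(im,cv2.COLOR_RGB2HSV).astype(int);H,S,V=hsv[...,0],hsv[...,1],hsv[...,2]
    for name,z in(("ruler",.066),):
        # rectify the riser frame patch by ray casting, 1 mm per pixel
        gx,gy=np.meshgrid(np.arange(-60,160),np.arange(-300,120))
        P=np.c_[(O+gx.reshape(-1,1)/1e3*EX+gy.reshape(-1,1)/1e3*EY),np.full(gx.size,z)]
        m=topix(n,P).astype(np.float32).reshape(*gx.shape,2)
        w=cv2.remap(im,m[...,0],m[...,1],cv2.INTER_CUBIC);h=cv2.cvtColor(w,cv2.COLOR_RGB2HSV).astype(int)
        return im,w,h
def ruler(n):
    im,w,h=grab(n);H,S,V=h[...,0],h[...,1],h[...,2]
    reg=np.zeros(H.shape,bool);reg[:,60+11-32:60+11+32]=1
    i=w.astype(int);red=reg&(i[...,0]-np.maximum(i[...,1],i[...,2])>35)&(V>130)&(S<160)&(H>160)
    c=blobs(cv2.dilate(red.astype(np.uint8),np.ones((3,3))),15)
    for k in c[:2]: 
        q=k.reshape(-1,2)+[-60,-300];r=cv2.fitLine(q.astype(np.float32),cv2.DIST_L2,0,.01,.01).ravel();print(n,"red",cv2.contourArea(k),"x",q[:,0].min(),q[:,0].max(),"mean",q.mean(0).round(1),"slope deg",round(float(np.degrees(np.arctan(r[1]/r[0]))),1))
E
python3 - <<'E'
from h import *
s=bot.read_state();print(rf(s["position"]),s["position"],s["eef_rot"],s["contact_force"])
ruler("side");ruler("top")
for n in("side","top"):
  im=snapshot(n)
  for k,r in measure(n,im).items(): print(n,k,rf(np.array(r[0])/1e3).round(),np.round(r[1]),round(r[2],1))
E
```

```text
[[12.42746929 -9.05188121]] [0.53078286 0.02104059 0.04641893] [-3.14146474e+00  3.91048007e-05 -1.64729504e-01] [0.31189526 0.80136978 0.15208154]
side wood [[0. 5.]] [444. 274.] 80.5
side eraser [[  99. -109.]] [30. 58.] 60.3
side ruler0 [[ 14. -94.]] [153.  42.] 79.8
top wood [[  1. 106.]] [247. 275.] 80.4
top ruler0 [[-29. 212.]] [ 43. 129.] 83.4
```

```bash
python3 - <<'E'
from h import *
im,w,h=grab("side");i=w.astype(int);d=i[...,0]-(i[...,1]+i[...,2])//2
for gx in(0,8,16,24):
  col=i[:,60+gx]; a=slice(120,190)
  print(gx,"R",col[100:200:4,0].tolist(),"d",d[100:200:4,60+gx].tolist())
E
```

```text
0 R [119, 119, 119, 120, 120, 118, 107, 106, 140, 162, 164, 163, 164, 163, 163, 164, 163, 164, 165, 165, 164, 163, 164, 164, 162] d [54, 53, 53, 54, 55, 53, 39, 6, -6, -4, -4, -4, -4, -4, -4, -4, -5, -3, 19, 37, 17, -3, -4, -4, -3]
8 R [121, 121, 120, 120, 120, 119, 108, 108, 140, 162, 163, 163, 163, 162, 163, 163, 163, 161, 157, 158, 162, 163, 163, 163, 162] d [53, 54, 52, 53, 52, 53, 39, 7, -5, -4, -4, -4, -4, -4, -4, -4, -6, -2, 22, 41, 18, -2, -4, -3, -4]
16 R [121, 120, 121, 120, 120, 118, 111, 115, 145, 163, 163, 163, 162, 163, 162, 163, 162, 161, 157, 158, 162, 162, 162, 162, 162] d [54, 53, 53, 53, 52, 52, 36, 6, -5, -4, -4, -4, -4, -4, -4, -4, -6, -2, 20, 42, 20, -3, -4, -4, -3]
24 R [119, 118, 120, 120, 119, 119, 114, 119, 148, 160, 150, 153, 160, 160, 160, 160, 161, 161, 161, 162, 160, 155, 147, 154, 160] d [51, 50, 51, 51, 50, 51, 36, 5, -5, -4, -4, -3, -3, -3, -3, -3, -5, 0, 27, 48, 21, -2, -4, -2, -2]
```

The red line is at riser y≈-124 and the ruler's end at -169, and the 45 mm between them matches the description. It has about 106 mm to go, so I'll push 90 mm and then measure the line against the edge.

>>> apply_moves(motion=[{"slide":[0,0.008,0],"delta_rot":[0,0,0]},{"slide":[0,0.02,0],"delta_rot":[0,0,0]},{"slide":[0,0.033,0],"delta_rot":[0,0,0]},{"slide":[0,0.046,0],"delta_rot":[0,0,0]},{"slide":[0,0.059,0],"delta_rot":[0,0,0]},{"slide":[0,0.072,0],"delta_rot":[0,0,0]},{"slide":[0,0.085,0],"delta_rot":[0,0,0]},{"slide":[0,0.096,0],"delta_rot":[0,0,0]},{"slide":[0,0.106,0],"delta_rot":[0,0,0]},{"slide":[0,0.1125,0],"delta_rot":[0,0,0]}])

```text
time_s: 24.65
position: [0.5161, -0.0676, 0.0464]
eef_rot: [-3.141, 0.0, -0.165]
contact_force: [-0.7, 0.9, 1.5]
width: -0.0006
grip_force: 0.8
```

```bash
cat >> h.py <<'E'
def patch(im,n,z):
    gx,gy=np.meshgrid(np.arange(-130,131),np.arange(-300,0))
    P=np.c_[(O+gx.reshape(-1,1)/1e3*EX+gy.reshape(-1,1)/1e3*EY),np.full(gx.size,z)]
    m=topix(n,P).astype(np.float32).reshape(*gx.shape,2)
    return cv2.remap(im,m[...,0],m[...,1],cv2.INTER_LINEAR).astype(int)
def line_edge(n):
    im=snapshot(n);i=patch(im,n,.066);R,d=i[...,0],i[...,0]-(i[...,1]+i[...,2])//2
    out=[]
    for x in range(-6,31,4):
        col=d[:,130+x]; ok=(R[:,130+x]>135)
        y=np.arange(-300,0); wgt=np.where(ok&(col>8),col,0)
        if wgt.sum()>40: out.append((x,round(float((wgt*y).sum()/wgt.sum()),1)))
    print(n,"line",out)
    i=patch(im,n,.06);w=i[...,0]
    for x in(-110,-90,-70,60,80,100):
        col=w[:,130+x];y=np.arange(-300,0);g=np.gradient(cv2.GaussianBlur(col.astype(np.float32).reshape(-1,1),(1,5),0).ravel())
        a=(y>-226)&(y<-205); print(x,"wood/strip",y[a][g[a].argmax()],"col",col[50:100:3].tolist())
E
python3 - <<'E'
from h import *
s=bot.read_state();print(s["time_s"],rf(s["position"]),s["contact_force"])
line_edge("side");line_edge("top");yel("side")
E
```

```text
24.65 [[ 12.40298271 -98.86164598]] [-0.65892168  0.87770814  1.47331358]
side line [(-6, -211.8), (-2, -212.4), (2, -212.5), (6, -212.5), (10, -212.5), (14, -212.5), (18, -212.4), (22, -212.4), (26, -205.6), (30, -200.9)]
-110 wood/strip -218 col [102, 102, 101, 92, 71, 45, 22, 15, 17, 22, 35, 54, 69, 77, 79, 78, 78]
-90 wood/strip -217 col [102, 103, 101, 88, 65, 41, 25, 26, 28, 30, 39, 54, 69, 77, 79, 78, 79]
-70 wood/strip -217 col [104, 105, 103, 95, 77, 58, 52, 53, 54, 55, 61, 72, 83, 86, 86, 86, 88]
60 wood/strip -216 col [106, 101, 97, 90, 78, 67, 63, 64, 64, 65, 73, 90, 110, 121, 124, 124, 123]
80 wood/strip -216 col [111, 111, 109, 102, 89, 77, 71, 71, 71, 72, 77, 94, 114, 127, 131, 131, 130]
100 wood/strip -217 col [111, 112, 110, 104, 92, 77, 69, 69, 69, 69, 78, 96, 114, 124, 126, 125, 126]
top line [(-6, -207.3), (-2, -212.2), (2, -212.8), (6, -212.8), (10, -212.9), (14, -213.3), (18, -213.0), (22, -220.8), (26, -236.0), (30, -247.1)]
-110 wood/strip -217 col [103, 102, 104, 103, 103, 104, 99, 88, 71, 48, 38, 48, 61, 71, 75, 78, 77]
-90 wood/strip -216 col [103, 104, 103, 103, 103, 103, 98, 88, 70, 48, 38, 48, 61, 71, 75, 75, 74]
-70 wood/strip -214 col [103, 103, 103, 103, 103, 103, 100, 87, 67, 46, 35, 45, 58, 69, 74, 73, 72]
60 wood/strip -217 col [168, 166, 160, 146, 129, 112, 99, 88, 70, 56, 56, 80, 101, 116, 121, 116, 100]
80 wood/strip -217 col [167, 166, 161, 147, 129, 113, 101, 89, 71, 58, 57, 80, 102, 117, 120, 111, 89]
100 wood/strip -218 col [167, 166, 163, 153, 136, 119, 103, 89, 70, 57, 56, 78, 99, 112, 114, 100, 78]
side yellow 136.5 [292. 204.] [600. -92.] [32. 58.] 58.5
```

```bash
python3 - <<'E'
from h import *
for n in("side","top"):
  im=snapshot(n)
  for y0,y1 in((-250,-200),(205,255)):
    res=[]
    for x in list(range(-120,-60,6))+list(range(60,125,6)):
      y=np.arange(y0,y1+.1,.5); P=np.c_[O+x/1e3*EX+y[:,None]/1e3*EY,np.full(len(y),.06)]
      m=topix(n,P).astype(np.float32).reshape(-1,1,2)
      c=cv2.remap(im,m[...,0],m[...,1],cv2.INTER_CUBIC).astype(float).sum(2).ravel(); g=np.gradient(cv2.GaussianBlur(c.reshape(-1,1),(1,9),0).ravel())
      res.append((y[g.argmin()],y[g.argmax()]))
    r=np.array(res);print(n,y0,"dark-going",np.median(r[:9,0]),np.median(r[9:,0]),"bright-going",np.median(r[:9,1]),np.median(r[9:,1]))
E
```

```text
side -250 dark-going -238.5 -238.5 bright-going -218.0 -216.0
side 205 dark-going 214.5 217.75 bright-going 223.0 232.0
top -250 dark-going -224.5 -226.25 bright-going -215.0 -215.75
top 205 dark-going 216.5 220.0 bright-going 232.0 232.5
```

The views put the black edge at riser y≈-227 in my frame and the line at -212.7, so 14 mm remain.

>>> apply_moves(motion=[{"slide":[0,0.002,0],"delta_rot":[0,0,0]},{"slide":[0,0.005,0],"delta_rot":[0,0,0]},{"slide":[0,0.008,0],"delta_rot":[0,0,0]},{"slide":[0,0.011,0],"delta_rot":[0,0,0]},{"slide":[0,0.0135,0],"delta_rot":[0,0,0]},{"slide":[0,0.0155,0],"delta_rot":[0,0,0]},{"slide":[0,0.017,0],"delta_rot":[0,0,0]},{"slide":[0,0.0175,0],"delta_rot":[0,0,0]},{"slide":[0,0.0175,0],"delta_rot":[0,0,0]},{"slide":[0,0.0175,0],"delta_rot":[0,0,0]}])

```text
time_s: 25.9
position: [0.5139, -0.0807, 0.0464]
eef_rot: [3.142, -0.0, -0.164]
contact_force: [0.0, -0.8, 0.3]
width: 0.0001
grip_force: 0.0
```

```bash
python3 - <<'E'
from h import *
s=bot.read_state();print(s["time_s"],rf(s["position"]))
line_edge("side");line_edge("top")
E
```

```text
25.9 [[  12.42892159 -112.16394318]]
side line [(-6, -225.5), (-2, -226.1), (2, -226.1), (6, -226.2), (10, -226.0), (14, -225.8), (18, -225.9), (22, -226.0), (26, -217.4), (30, -210.2)]
-110 wood/strip -218 col [103, 103, 101, 92, 70, 44, 22, 18, 17, 19, 34, 55, 70, 78, 79, 79, 79]
-90 wood/strip -217 col [103, 104, 102, 89, 66, 43, 26, 27, 28, 30, 39, 55, 69, 77, 79, 80, 80]
-70 wood/strip -217 col [105, 105, 103, 96, 78, 59, 51, 52, 53, 55, 61, 72, 83, 87, 87, 87, 88]
60 wood/strip -217 col [97, 97, 96, 90, 79, 68, 64, 65, 65, 66, 72, 92, 111, 122, 125, 125, 124]
80 wood/strip -216 col [111, 112, 110, 102, 90, 78, 72, 71, 72, 71, 78, 95, 115, 128, 132, 132, 131]
100 wood/strip -217 col [112, 112, 111, 104, 92, 78, 69, 69, 70, 70, 79, 97, 115, 125, 127, 128, 126]
top line [(-2, -225.1), (2, -225.2), (6, -225.8), (10, -225.6), (14, -225.4), (18, -225.2), (22, -232.2), (26, -243.5), (30, -259.8)]
-110 wood/strip -217 col [103, 103, 104, 104, 104, 103, 100, 88, 70, 48, 38, 48, 60, 67, 64, 56, 50]
-90 wood/strip -216 col [103, 104, 104, 104, 103, 103, 100, 88, 69, 48, 37, 45, 56, 60, 53, 46, 43]
-70 wood/strip -217 col [103, 103, 104, 104, 104, 103, 98, 87, 68, 46, 33, 42, 50, 52, 47, 40, 36]
60 wood/strip -213 col [168, 166, 161, 146, 128, 111, 99, 87, 70, 50, 32, 29, 30, 32, 34, 34, 35]
80 wood/strip -213 col [167, 166, 161, 148, 130, 114, 99, 89, 72, 52, 34, 30, 31, 33, 34, 35, 34]
100 wood/strip -215 col [168, 167, 163, 153, 136, 119, 103, 90, 71, 51, 35, 30, 33, 34, 33, 33, 33]
```

The line is now within about 1 mm of the edge and square to it. I'll add a last 0.8 mm nudge, then back off and rise.

>>> apply_moves(motion=[{"slide":[0,0.0005,0],"delta_rot":[0,0,0]},{"slide":[0,0.001,0],"delta_rot":[0,0,0]},{"slide":[0,0.001,0],"delta_rot":[0,0,0]},{"slide":[0,-0.008,0],"delta_rot":[0,0,0]},{"slide":[0,-0.025,0],"delta_rot":[0,0,0]},{"slide":[0,-0.035,-0.03],"delta_rot":[0,0,0]},{"slide":[0,-0.04,-0.08],"delta_rot":[0,0,0]},{"slide":[0,-0.04,-0.13],"delta_rot":[0,0,0]},{"slide":[0,-0.08,-0.18],"delta_rot":[0,0,0]},{"slide":[0,-0.12,-0.2],"delta_rot":[0,0,0]}])

```text
time_s: 27.0
position: [0.5317, 0.0151, 0.2104]
eef_rot: [-3.141, -0.006, -0.166]
contact_force: [0.8, 0.7, 0.4]
width: 0.0
grip_force: 0.0
```

```bash
python3 - <<'E'
from h import *
s=bot.read_state();print(s["time_s"],s["position"])
line_edge("side");yel("side")
E
```

```text
27.0 [0.53171478 0.0150798  0.21036994]
side line [(-2, -216.1), (2, -220.5), (6, -222.1), (10, -221.6), (14, -222.0), (18, -226.5), (22, -221.7), (26, -218.3), (30, -221.8)]
-110 wood/strip -218 col [93, 94, 92, 84, 65, 41, 21, 16, 16, 18, 31, 49, 63, 70, 72, 72, 71]
-90 wood/strip -217 col [94, 94, 91, 81, 60, 38, 24, 24, 25, 27, 36, 50, 63, 70, 72, 72, 72]
-70 wood/strip -217 col [96, 96, 94, 86, 71, 53, 49, 50, 51, 53, 66, 87, 105, 112, 112, 111, 111]
60 wood/strip -217 col [89, 89, 88, 82, 73, 63, 59, 60, 61, 62, 67, 84, 102, 111, 114, 114, 113]
80 wood/strip -217 col [102, 102, 100, 94, 83, 72, 66, 65, 67, 66, 72, 88, 105, 117, 121, 120, 120]
100 wood/strip -217 col [102, 103, 101, 95, 84, 71, 64, 64, 64, 64, 72, 89, 105, 114, 116, 115, 116]
side yellow 135.5 [292. 204.] [600. -92.] [32. 58.] 58.5
```

```bash
python3 - <<'E'
from h import *
im=snapshot("side");i=patch(im,"side",.066);d=i[...,0]-(i[...,1]+i[...,2])/2
y=np.arange(-300,0)
for x in range(-6,29,5):
    c=np.clip(d[:,130+x]-5,0,None)*((y>-238)&(y<-214)); print(x,round((c*y).sum()/c.sum(),1),int(c.max()))
print(d[55:160:4,140].astype(int).tolist(),i[20:200:6,140,0].tolist())
for k,r in measure("side",im).items(): print(k,np.round(r[0]),np.round(r[1]),round(r[2],1))
E
```

```text
-6 -226.3 20
-1 -226.6 27
4 -226.5 29
9 -226.6 34
14 -226.6 35
19 -226.4 35
24 -226.4 37
[-5, -5, -6, 0, 29, 32, 2, -6, -5, -5, -5, -5, -4, -4, -4, -4, -5, -4, -4, -5, -4, -4, -4, -4, -4, -4, -5] [92, 101, 153, 159, 159, 158, 158, 158, 159, 159, 158, 158, 157, 158, 158, 158, 158, 157, 157, 157, 158, 157, 156, 156, 157, 157, 145, 118, 112, 112]
wood [521.  36.] [443. 274.] 80.7
eraser [600. -91.] [28. 58.] 58.2
ruler0 [ 506. -138.] [102.  40.] 81.0
```

The line sits at -226.5 against the edge at about -227, square to it. The eraser is clear and the robot touches nothing.

```bash
python3 -c "
from cell import bot
print(bot.hand_in())"
```

```text
the job is handed in; nothing more can be done
None
```

I handed the job in at about 27 s: the eraser is on the riser about 38 mm clear of the ruler's path, and the ruler lies flat with its red line within about 1 mm of the black-strip edge, by camera measurement.

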